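# Gauge the spice mill's burr gap and read it through the lens

## Task

Check the burr gap of the spice mill: first push the gauge's blade straight down into the slot of the mill's steel top, all the way until the gauge's shoulder sits on the plate, and let go of it. Then pick up the orange-handled reading lens and hold it level, centred over the scale on top of the gauge, with its glass at the same height as the red ring on the focus post; finish while still holding it there, steady and touching nothing else. Leave the red ring and the other kitchen things where they are.

Things in the scene. Friction and masses are not known exactly. Their poses are not given: they have to be found in the camera images.
- mill: Spice mill, fixed, oak board 215 x 120 mm. Dark case 110 x 110 mm, 75 mm high; on it a steel plate 90 x 90 mm, top at 107 mm. Crank to 105 mm on its -x side, top at 75 mm. Focus post: 8 mm rod at x = +100 mm, 260 mm high. Origin on the table right below the slot's centre; z up, x along the slot to the post, which is on the side away from the robot (x within 25 degrees of world x).
- slot (a point): Centre of the slot's mouth, level with the steel plate's top. The slot is 24 mm long (mill's x) and 6 mm wide (mill's y), 32 mm deep, its mouth bevelled by 2.5 mm all round. Axes as the mill's.
- focus_mark (a point): Centre of the red ring (22 mm diameter, 5 mm thick, between black collars) on the focus post, 100 mm from the slot's centre. Its height is the focal height; the collar may stand 195 to 240 mm above the table and is held by friction (about 4 N).
- gauge: Gap gauge, 60 g: aluminium grip 34 (x) x 16 (y) x 40 mm high, two blue bands, black scale lines on top; below it a steel blade 20 mm wide (x), 4 mm thick (y), 25 mm long, 16 x 2 mm over its last 5 mm. Origin: centre of the shoulder (grip's underside); z up: grip z = 0 to 40 mm, blade to z = -25 mm. Starts upright in its stand.
- gauge_stand: Fixed wooden block 70 x 60 x 40 mm high with a slot 26 x 8 mm, 34 mm deep, in which the gauge's blade stands, shoulder on the block's top. Origin: centre of its underside.
- lens: Reading lens, 70 g: black rim 64 mm diameter, 10 mm high, clear glass; orange handle 14 mm wide (y), 18 mm high (z), from x = -31 to -135 mm. Origin: centre of the glass, at mid-height of rim and handle; z up, square to the glass. Good grasp: across the handle at x = -85 mm. Starts level on its rest, origin 49 mm above the table, handle towards the robot (within 30 degrees).
- lens_rest: Fixed oak rest, base 190 x 70 x 10 mm, x along the handle. Cork pad under the rim (50 x 50 mm, top at 44 mm, at x = +55 mm) and cork block with cheeks (18 mm long, 34 mm wide, top 50 mm, at x = -68 mm) under the handle's end; between them the handle is free. Origin: centre of its underside; the lens's origin starts at x = +55 mm.
- jar: Leave alone: hexagonal glass jar with aluminium cap, 48 mm wide, 102 mm high. Origin: centre of its underside.
- cup: Leave alone: green ceramic cup, 76 mm wide, 80 mm high. Origin: centre of its underside.
- whisk: Leave alone: steel mini whisk lying flat, 165 mm long along its x, 26 mm high. Origin: middle of its length, on the table.
- tongs: Leave alone: small spring tongs lying flat, 190 mm long along their x, 60 mm wide, 16 mm high. Origin: middle of their length, on the table.
- cellar: Leave alone: white lidded salt cellar, 76 mm wide, 72 mm high. Origin: centre of its underside.

How it is judged:
By the outcome, as a careful person would: the job done as asked, in the order asked, and still so for the second after the job is handed in, while the arm keeps its last pose, push and grip.
It also fails if it takes over 64 s, if anything falls off the work surface, if the arm or the gripper's body presses on something with over 40 N, if the wrist force passes 120 N, or if a joint passes its speed limit or range.

## Robot

A 6-joint arm with a two-finger parallel gripper is mounted at the origin on the work surface. World frame = base frame: x ahead of the robot, y to its left, z up, the work surface at z = 0. Lengths are in m, angles in rad, forces in N, time in s.
With the tool pointing down it reaches from about 0.275 to 0.75 m from the base axis. Payload 10.2 kg.
Tool frame: the origin (TCP) lies at the very end of the fingers, on their centre line; the grasp point (between the pads) lies 19 mm behind it; x points along the fingers, y is the direction in which the jaws open and shut, and the axes are right-handed (so a half turn about x gives the same grasp; the last joint's range is limited). The gripper opens to 85 mm and grips with 20 to 120 N. Pads are 22 mm wide; open, the fingers measure 114 mm over their backs; the gripper's body (76 mm by 85 mm) begins 54 mm behind the grasp point. The pads swing forward as they close: fully open they stand 13 mm farther back than shut.
Start: joints at [0.965, 0.313, 1.498, -0, 1.331, -0.223], TCP at [0.196, 0.487, 0.231] pointing down, gripper open.
Joint ranges: [-2.94, 2.94], [-0.97, 2.17], [0.19, 2.56], [-1.23, 4.37], [0.02, 3.11], [-2.88, 2.88]. Speed limits (rad/s): [2.39, 2.39, 3.01, 3.14, 3.14, 3.14].

## Interface

Orientations are given as a unit quaternion [w, x, y, z].
In Python, from bench import robot gives the robot as it stands.
- The arm moves only by the shell command python3 -m creep 'ROWS' [FORCE]. ROWS is JSON, one flat list of numbers, 7 for each row, row after row: the turn, a rotation vector about the tool's x, y, z in rad, then the shift along the tool's x, y, z in m, then the opening, from 0 (shut) to 1 (fully open). In form: [rx, ry, rz, x, y, z, grip, rx, ry, rz, x, y, z, grip, ...]. A call has 1 to 8 rows; each row is the pose to reach, as a shift and turn from the pose measured when the call began, along the tool's axes at that moment; what a row does not reach only later rows make up. A row lasts 1/8 s, in which the tool goes at most 62.5 mm and 10.7 degrees, less where a joint would pass 70% of its speed; a pose out of reach is approached as far as the arm can. A call with a gripper value outside its range is refused whole. The fingers move at their own pace and stop on an object; FORCE is the grip in N (left out, the last holds). Time passes only in rows, so rows that repeat a pose let the fingers close. It gives the time, the measured TCP pose, the force and the opening at its end, in the units of the state.
- robot.read_state(): the state, without advancing time (a new reading comes with each control period).
- robot.read_camera(name): name is "scene" or "top"; returns (picture, depth): 480x640x3 uint8, red, green, blue; 480x640 float32, m along the optical axis (not along the pixel's ray), 0 where there is no reading.
- robot.get_calibration(name): a dict with "fx", "fy", "cx", "cy" (pixels), "R" (3x3) and "t" (3): a world point X has camera coordinates R X + t. Camera axes: x right, y down, z forward; pixel columns grow to the right and rows downward; lengths in m; the calibration is good to about 2 mm. A picture is of the moment at which its call begins. get_calibration takes no time and is no camera call.
- robot.job_done(): hands the job in, once; it reports no verdict.
Trained networks look in the newest picture that a camera, given by its name, has taken for a name from the list of things; names that differ only in an ending like _2 or _b are one class to them, and where a whole thing is asked for, a point or a joint stands for the part that bears it (a point fixed in the world has none). Each returns a list of dicts, best first, with "confidence" (0 to 1); they miss things now and then, are a little off and sometimes report something else, mostly with a low value. They report only what shows in the picture. A call takes as long as a camera call.
- robot.spot_in(camera, label): "location" ([x, y, z] in m, in world coordinates, good to about 4 mm: the middle of the surface that is visible of it).
- robot.silhouettes(camera, label): "pixels" (480x640 bool, what is visible of it).
The state is a dict: "t": time; "q": joint angles; "joint_velocities": joint speeds; "joint_efforts": joint torques, N m; "eef_pos": TCP position; "tool_rot": TCP orientation; "ft_force": force on the tool from outside, world axes, zero at the start; "moment": the same for the moment, N m; "gripper_width": finger opening in m.
Only numpy, scipy, OpenCV 4.12 (cv2) and the standard library are available. Lean on these libraries where they do the work, as an engineer would, in place of code of your own. Each camera call takes 0.05 s, during which the arm holds its last target. There are 200 camera calls.

## Working session

There is one attempt and no reset: what is moved stays moved. The work goes in short steps, Python scripts to look and compute and a shell command to move; the robot and the scene stay as the last step left them, time stands still between calls to the robot, and variables do not carry over. Pictures are saved under pics/ and viewed, about 8 in all and at most 12, crops included, and the job is handed in when it is done.

```bash
mkdir -p pics; ls; cat > h.py <<'E'
import numpy as np, cv2
from scipy.spatial.transform import Rotation as Rn
from bench import robot
def cloud(cam):
    im,d=robot.read_camera(cam); c=robot.get_calibration(cam)
    v,u=np.mgrid[:480,:640]
    P=np.stack([(u-c['cx'])/c['fx']*d,(v-c['cy'])/c['fy']*d,d],-1)
    W=(P-np.array(c['t']))@np.array(c['R']); W[d==0]=np.nan
    return im,d,W
def proj(cam,X):
    c=robot.get_calibration(cam); p=np.array(c['R'])@np.array(X)+np.array(c['t'])
    return c['fx']*p[0]/p[2]+c['cx'],c['fy']*p[1]/p[2]+c['cy']
def pose():
    s=robot.read_state(); q=s['tool_rot']; return np.array(s['eef_pos']),Rn.from_quat([q[1],q[2],q[3],q[0]]),s
def plan(p,R=None):
    "shift/turn in the tool frame from present pose to p,R"
    p0,R0,_=pose(); sh=R0.inv().apply(np.array(p)-p0)
    rv=(R0.inv()*R).as_rotvec() if R is not None else np.zeros(3)
    return rv.round(4),sh.round(4)
def down(yaw):
    "tool x down, tool y (jaw) at yaw in world xy"
    x=np.array([0,0,-1.]);y=np.array([np.cos(yaw),np.sin(yaw),0]);return Rn.from_matrix(np.stack([x,y,np.cross(x,y)],1))
E
python3 - <<'E'
from h import *
for c in('scene','top'):
    im,d,W=cloud(c); cv2.imwrite(f'pics/{c}0.png',im[:,:,::-1]); np.savez(f'{c}0.npz',W=W,im=im)
    k=robot.get_calibration(c); print(c,k['fx'],-np.array(k['R']).T@k['t'],np.array(k['R'])[2])
    for l in('mill','slot','focus_mark','gauge','gauge_stand','lens','lens_rest','jar','cup','cellar','whisk','tongs'):
        print(l,[(np.round(x['location'],3).tolist(),round(x['confidence'],2)) for x in robot.spot_in(c,l)[:2]])
p,R,s=pose();print(p,R.as_matrix().round(3),s['t'],s['ft_force'],s['gripper_width'])
E
```

```text
pics
scene 625.1002468920357 [1.90621937 0.1604277  1.0169572 ] [-0.82989049 -0.10736923 -0.5474976 ]
mill [([0.644, 0.01, 0.052], 0.93), ([0.744, -0.261, 0.067], 0.39)]
slot [([0.432, -0.496, 0.016], 0.52)]
focus_mark [([0.688, 0.013, 0.213], 0.6), ([0.646, 0.01, 0.053], 0.59)]
gauge [([0.484, 0.495, 0.041], 0.7), ([0.453, 0.316, 0.07], 0.69)]
gauge_stand [([0.466, 0.311, 0.031], 0.86)]
lens [([0.559, -0.318, 0.05], 0.9)]
lens_rest [([0.525, -0.305, 0.014], 0.93)]
jar [([0.746, -0.263, 0.066], 0.83), ([0.646, 0.006, 0.056], 0.2)]
cup [([0.75, 0.273, 0.059], 0.62)]
cellar [([0.485, 0.493, 0.043], 0.57)]
whisk []
tongs [([0.465, 0.309, 0.028], 0.67), ([0.43, -0.498, 0.013], 0.66)]
top 591.406275198169 [0.41642611 0.01806918 1.53620093] [ 0.10934273 -0.00569887 -0.99398777]
mill []
slot [([0.608, 0.002, 0.074], 0.84)]
focus_mark [([0.685, 0.015, 0.22], 0.6), ([0.495, -0.306, 0.009], 0.55)]
gauge []
gauge_stand [([0.439, 0.306, 0.039], 0.85)]
lens [([0.559, -0.316, 0.052], 0.85)]
lens_rest [([0.497, -0.306, 0.012], 0.84), ([0.441, 0.306, 0.042], 0.42)]
jar [([0.722, -0.26, 0.104], 0.8), ([0.729, 0.278, 0.032], 0.39)]
cup [([0.731, 0.277, 0.035], 0.74), ([0.56, -0.318, 0.046], 0.65)]
cellar [([0.46, 0.488, 0.056], 0.74), ([0.608, 0.004, 0.075], 0.64)]
whisk [([0.4, 0.031, 0.019], 0.72)]
tongs [([0.416, -0.495, 0.014], 0.95)]
[0.19611961 0.48699504 0.23127305] [[-0.     0.374  0.928]
 [-0.     0.928 -0.374]
 [-1.    -0.    -0.   ]] 1.3 [-1.03884616  0.11456483  0.06902401] 0.0850945513326304
```

View pics/top0.png

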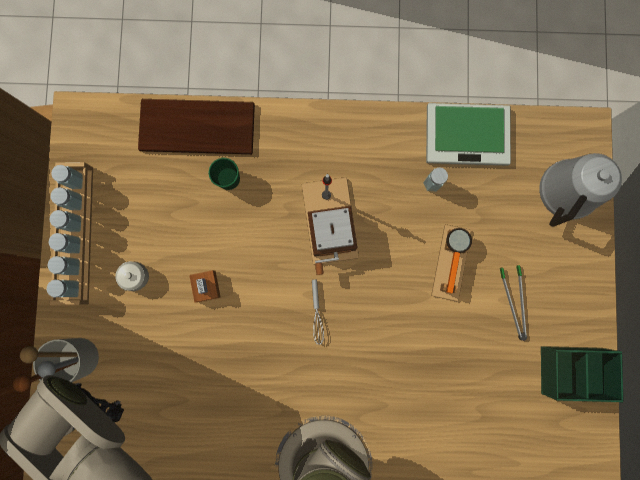

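View pics/scene0.png

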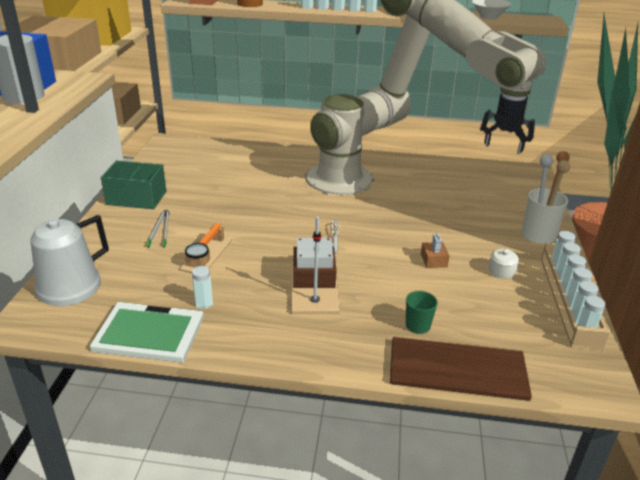

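Top: slot at about (332,229), gauge (201,286), lens glass (459,240) with its handle to (451,290), and the post and ring near (327,182). Next I'll measure on enlarged crops.

```bash
python3 - <<'E'
from h import *
T=np.load('top0.npz');im=T['im'];W=T['W'];S=np.load('scene0.npz')
def crop(im,u,v,w,h,k): return cv2.resize(im[v:v+h,u:u+w],None,fx=k,fy=k,interpolation=cv2.INTER_CUBIC)
a=crop(im,295,165,80,110,5)[:, :400];b=crop(im,180,260,50,50,6);c=crop(im,425,220,60,84,5)
s=crop(S['im'],280,205,70,110,5)
can=np.zeros((600,800,3),np.uint8);can[:550,:400]=a;can[:300,400:700]=b
can[300:600,400:614]=cv2.resize(c,(214,300))
can[300:592,614:800]=cv2.resize(s,(186,292))
cv2.imwrite('pics/crops0.png',can[:,:,::-1])
def ray(cam,uv,z):
    c=robot.get_calibration(cam);R=np.array(c['R']);o=-R.T@c['t'];d=R.T@np.array([(uv[0]-c['cx'])/c['fx'],(uv[1]-c['cy'])/c['fy'],1]);return o+d*(z-o[2])/d[2]
def rect(m,z,name):
    pts=np.argwhere(m)[:,::-1].astype(float); 
    X=np.array([ray('top',p,z)[:2] for p in pts]).astype(np.float32)*1000
    r=cv2.minAreaRect(X);print(name,len(pts),'mean',X.mean(0),'rect',r);return X
v,u=np.mgrid[:480,:640];f=im.astype(int);mx=f.max(-1);mn=f.min(-1)
box=lambda u0,u1,v0,v1:(u>=u0)&(u<u1)&(v>=v0)&(v<v1)
# plate by depth
m=box(295,370,195,265)&(abs(W[...,2]-.107)<.008)
rect(cv2.morphologyEx(m.astype(np.uint8),cv2.MORPH_OPEN,np.ones((5,5)))>0,.107,'plate')
m=box(324,340,220,238)&(mx<90); X=rect(m,.107,'slot');print(np.linalg.eigh(np.cov(X.T)))
m=box(180,230,260,310)&(abs(W[...,2]-.08)<.008);rect(m,.08,'gauge top'); print('z',np.nanmedian(W[m][:,2]))
m=box(180,230,260,310)&(abs(W[...,2]-.04)<.006);rect(m,.04,'stand')
m=box(425,490,220,305)&(f[...,0]>180)&(f[...,2]<70)&(f[...,1]<140);X=rect(m,.058,'handle');print(np.linalg.eigh(np.cov(X.T))[1][:,1])
m=box(440,480,222,258)&(mx<70);X=rect(m,.054,'rim');print(cv2.minEnclosingCircle(X))
sf=S['im'].astype(int)
for n,g in(('top',f),('scene',sf)):
    m=(g[...,0]>110)&(g[...,1]<60)&(g[...,2]<60); 
    w=(u>295)&(u<345)&((v>165)&(v<215) if n=='top' else (v>210)&(v<260)); p=np.argwhere(m&w);print(n,'red',len(p),p.mean(0)[::-1] if len(p) else 0, p.min(0),p.max(0))
    print(np.nanmedian((W if n=='top' else S['W'])[m&w],axis=0))
E
```

```text
plate 1249 mean [587.6019     -3.9732845] rect ((587.8245239257812, -3.641002655029297), (90.48394012451172, 89.83300018310547), 9.759331703186035)
slot 23 mean [587.33215    -2.9824886] rect ((586.8623046875, -3.101627826690674), (22.05735969543457, 4.869530200958252), 1.5041584968566895)
EighResult(eigenvalues=array([ 2.97198441, 41.15053033]), eigenvectors=array([[ 0.14229322, -0.98982455],
       [-0.98982455, -0.14229322]]))
gauge top 96 mean [440.96933 315.3569 ] rect ((441.30291748046875, 315.48956298828125), (33.52400207519531, 17.175451278686523), 14.120726585388184)
z 0.0778510742796262
stand 494 mean [441.0721  314.60504] rect ((441.1922607421875, 315.60736083984375), (70.07890319824219, 61.43003845214844), 13.526789665222168)
handle 203 mean [ 492.05615 -310.06927] rect ((491.96710205078125, -310.123291015625), (12.581092834472656, 100.87782287597656), 79.63646697998047)
[-0.9837023   0.17980485]
rim 134 mean [ 569.97766 -323.29   ] rect ((572.9136352539062, -324.8022766113281), (62.488609313964844, 60.400569915771484), 80.88845825195312)
((572.4404907226562, -324.19073486328125), 32.44582748413086)
top red 6 [326.83333333 181.83333333] [177 323] [184 331]
[0.67983298 0.01358749 0.20750072]
scene red 12 [316.91666667 238.        ] [237 314] [239 319]
[0.69414363 0.01421246 0.20832001]
```

View pics/crops0.png

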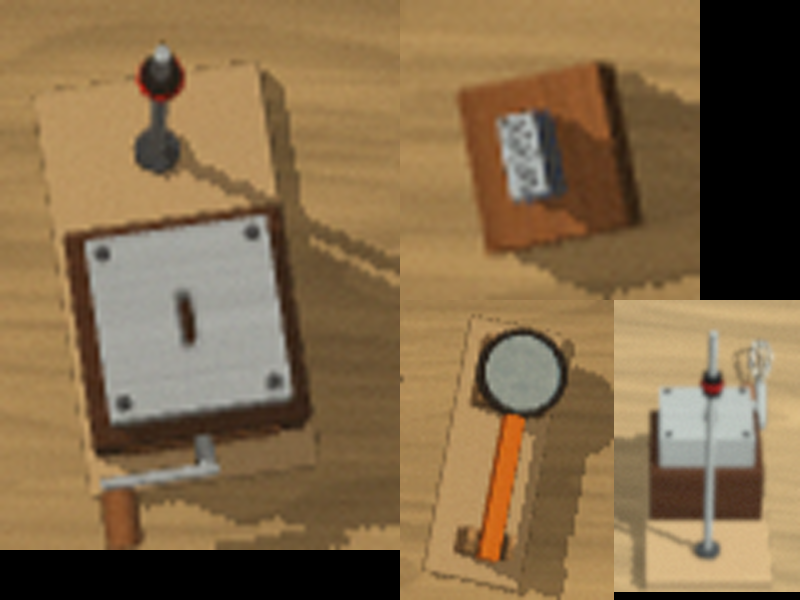

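The top crop shows the slot at about (332,229), running 8–10° from world x, and the gauge's scale on its stand. The lens lies level, and the ring is red between collars at (327,182). The numbers agree with each other:

| Thing | Position (mm) | Yaw | Check |
|---|---|---|---|
| Plate | (587.6, -3.6) | 9.7° | 90 × 90 mm |
| Gauge | (441.1, 315.4) | 13.8° | top at 78–80 mm |
| Ring | (686, 13.5) | – | 100 mm from the slot |

```bash
python3 - <<'E'
from h import *
for z in(.15,.048): print(plan([.4411,.3154,z],down(np.radians(103.8))))
print(robot.read_state()['t'])
E
```

```text
(array([-0.6237, -0.    ,  0.    ]), array([ 0.0813, -0.0677,  0.2913]))
(array([-0.6237, -0.    ,  0.    ]), array([ 0.1833, -0.0677,  0.2913]))
1.3
```

```bash
python3 -m creep '[-0.1,0,0,0.013,-0.011,0.048,1,-0.21,0,0,0.027,-0.022,0.097,1,-0.32,0,0,0.04,-0.034,0.146,1,-0.43,0,0,0.054,-0.045,0.194,1,-0.53,0,0,0.068,-0.056,0.243,1,-0.6237,0,0,0.0813,-0.0677,0.2913,1,-0.6237,0,0,0.0813,-0.0677,0.2913,1,-0.6237,0,0,0.0813,-0.0677,0.2913,1]' 60; python3 - <<'E'
from h import *
print(plan([.4411,.3154,.05],down(np.radians(103.8))))
E
```

```text
t: 2.3
eef_pos: [0.4407, 0.3157, 0.1502]
tool_rot: [0.702, -0.085, 0.702, 0.085]
ft_force: [-0.5, -0.6, -0.7]
gripper_width: 0.0857
(array([-0.0007, -0.    , -0.0002]), array([ 0.1002, -0.0004,  0.0003]))
```

```bash
python3 -m creep '[0,0,0,0.04,0,0,1,0,0,0,0.08,0,0,1,0,0,0,0.1,0,0,1,0,0,0,0.1,0,0,0.5,0,0,0,0.1,0,0,0,0,0,0,0.1,0,0,0,0,0,0,0.1,0,0,0,0,0,0,0.1,0,0,0]' 60; python3 - <<'E'
from h import *
im,d,W=cloud('top'); cv2.imwrite('pics/g.png',cv2.resize(im[240:330,150:270],None,fx=5,fy=5)[:,:,::-1])
E
```

```text
t: 3.3
eef_pos: [0.4411, 0.316, 0.0511]
tool_rot: [0.702, -0.084, 0.702, 0.085]
ft_force: [-0.8, -0.1, 5.9]
gripper_width: 0.0154
```

View pics/g.png

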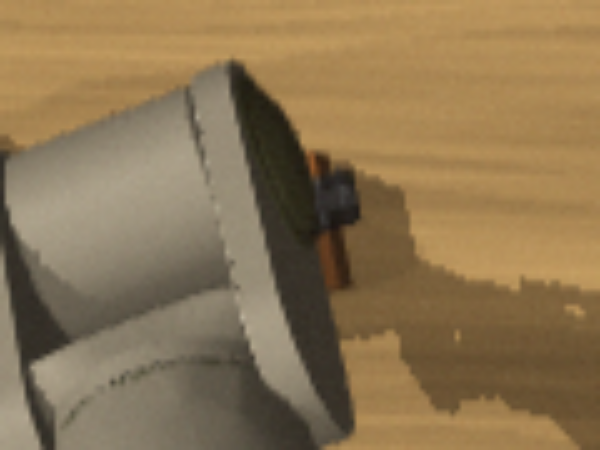

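Gripped: width 15.4 mm, with TCP 11 mm above the shoulder. Lifting straight up and planning the traverse.

```bash
python3 -m creep '[0,0,0,-0.02,0,0,0,0,0,0,-0.06,0,0,0,0,0,0,-0.11,0,0,0,0,0,0,-0.15,0,0,0,0,0,0,-0.15,0,0,0]'; python3 - <<'E'
from h import *
print(plan([.5875,-.003,.2],down(np.radians(99.6))))
for c in('top','scene'): 
    im,d,W=cloud(c); print([(np.round(x['location'],4).tolist(),round(x['confidence'],2)) for x in robot.spot_in(c,'gauge')[:2]])
E
```

```text
t: 3.98
eef_pos: [0.4419, 0.3163, 0.204]
tool_rot: [0.704, -0.084, 0.7, 0.086]
ft_force: [-0.0, -0.2, -1.7]
gripper_width: 0.0148
(array([ 0.0725,  0.0072, -0.0019]), array([ 0.0039, -0.3448,  0.0655]))
[]
[]
```

```bash
python3 -m creep '[0.01,0,0,0,-0.05,0.0095,0,0.02,0,0,0,-0.1,0.019,0,0.03,0,0,0.001,-0.155,0.0295,0,0.045,0,0,0.002,-0.21,0.04,0,0.055,0.003,0,0.002,-0.26,0.0495,0,0.065,0.005,0,0.003,-0.31,0.059,0,0.0725,0.0072,-0.0019,0.0039,-0.3448,0.0655,0,0.0725,0.0072,-0.0019,0.0039,-0.3448,0.0655,0]'; python3 -m creep '[0,0,0,0,0,0,0,0,0,0,0,0,0,0]';python3 - <<'E'
from h import *
print(plan([.5875,-.003,.2],down(np.radians(99.6))))
s,_,W=cloud('scene');a=cv2.resize(s[170:290,250:390],None,fx=5,fy=5,interpolation=cv2.INTER_CUBIC)
cv2.imwrite('pics/above.png',a[:,:,::-1])
p,R,_=pose()
for n,X in(('slot',[.5875,-.003,.107]),('shoulder',p-[0,0,.011]),('tip',p-[0,0,.036])): 
    q=np.array(proj('scene',X));print(n,q,(q-[250,170])*5)
E
```

```text
t: 5.18
eef_pos: [0.586, -0.0057, 0.1938]
tool_rot: [0.701, -0.059, 0.709, 0.057]
ft_force: [0.3, 0.1, -0.4]
gripper_width: 0.0151
t: 5.42
eef_pos: [0.5856, -0.0048, 0.1934]
tool_rot: [0.701, -0.059, 0.709, 0.058]
ft_force: [0.0, 0.1, -0.5]
gripper_width: 0.0149
(array([-0.002 , -0.0118,  0.0008]), array([-0.0066,  0.0015,  0.0021]))
slot [315.06594834 248.12457587] [325.32974171 390.62287934]
shoulder [315.11124712 222.80426389] [325.55623558 264.02131945]
tip [314.89235499 231.16155402] [324.46177496 305.80777012]
```

View pics/above.png

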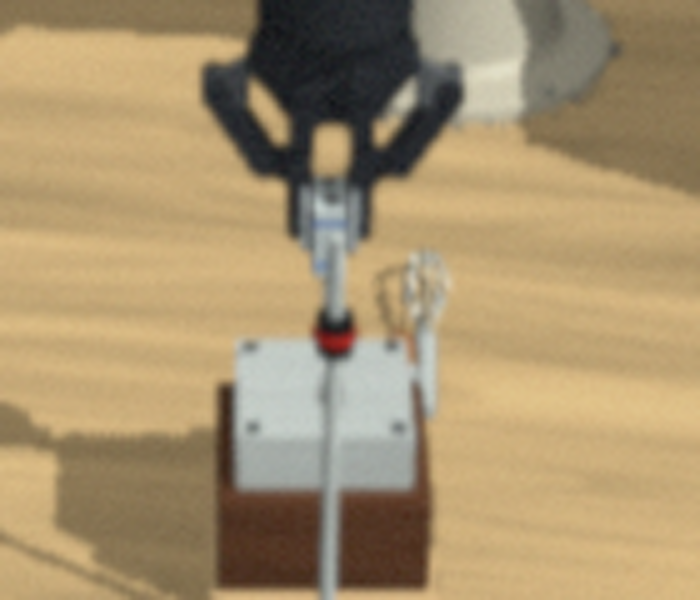

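The scene view shows the gauge upright in the jaws at crop (330,225), above the slot at about (328,392) and in line with it, with the post in front. Correcting the pose to just above the slot.

```bash
python3 -m creep '[-0.002,-0.006,0.001,-0.0066,0.0015,0.0021,0,-0.002,-0.0118,0.001,0.01,0.0015,0.0021,0,-0.002,-0.0118,0.001,0.03,0.0015,0.0021,0,-0.002,-0.0118,0.001,0.042,0.0015,0.0021,0,-0.002,-0.0118,0.001,0.042,0.0015,0.0021,0,-0.002,-0.0118,0.001,0.042,0.0015,0.0021,0]';python3 - <<'E'
from h import *
print(plan([.5875,-.003,.15],down(np.radians(99.6))))
s,_,W=cloud('scene')
a=cv2.resize(s[205:265,275:355],None,fx=8,fy=8,interpolation=cv2.INTER_CUBIC);cv2.imwrite('pics/near.png',a[:,:,::-1])
E
```

```text
t: 6.22
eef_pos: [0.5875, -0.0031, 0.1526]
tool_rot: [0.705, -0.059, 0.704, 0.059]
ft_force: [0.8, 0.6, -0.5]
gripper_width: 0.015
(array([0.0003, 0.0019, 0.0005]), array([0.0026, 0.0001, 0.    ]))
```

View pics/near.png

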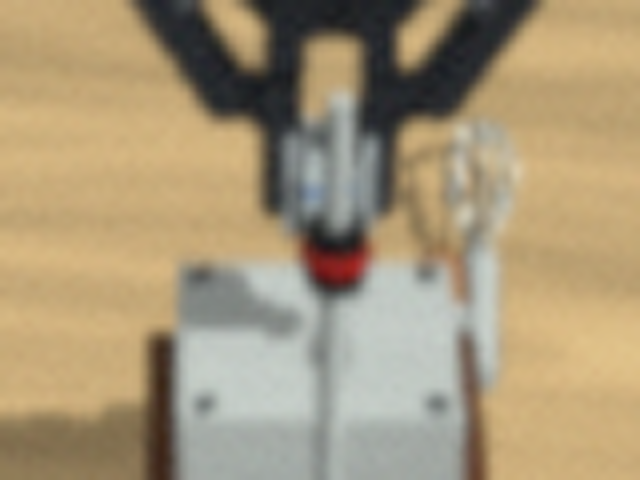

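The view shows the gauge just over the plate, centred behind the ring, which is at crop (337,262) and hides the blade. Descending gently by feel.

```bash
python3 -m creep '[0,0.002,0,0.004,0,0,0,0,0.002,0,0.008,0,0,0,0,0.002,0,0.012,0,0,0,0,0.002,0,0.016,0,0,0,0,0.002,0,0.016,0,0,0]';python3 - <<'E'
from h import *
print(plan([.5875,-.003,.118],down(np.radians(99.6))))
E
```

```text
t: 6.9
eef_pos: [0.5877, -0.0031, 0.1377]
tool_rot: [0.705, -0.06, 0.704, 0.059]
ft_force: [-3.7, 1.0, 9.7]
gripper_width: 0.0152
(array([0.0003, 0.0008, 0.001 ]), array([ 0.0197,  0.0002, -0.0002]))
```

Contact at about 5 mm depth with a push of 3.7 N along -x: the gauge sits slightly too far towards +x. Easing that way.

```bash
python3 -m creep '[0,0,0,-0.001,0,-0.001,0,0,0,0,-0.001,0,-0.002,0,0,0,0,0.002,0,-0.002,0,0,0,0,0.005,0,-0.002,0,0,0,0,0.005,0,-0.002,0]';python3 - <<'E'
from h import *
print(plan([.5857,-.0033,.118],down(np.radians(99.6))), pose()[2]['moment'])
E
```

```text
t: 7.52
eef_pos: [0.5862, -0.0041, 0.1327]
tool_rot: [0.705, -0.06, 0.704, 0.058]
ft_force: [2.9, -3.9, 0.1]
gripper_width: 0.0151
(array([0.0002, 0.002 , 0.0024]), array([ 0.0147,  0.0009, -0.0004])) [-0.88140797 -0.63135446  0.01273558]
```

Going in freely now. Small correction, then further down.

```bash
python3 -m creep '[0,0,0,0.003,-0.0003,0.0006,0,0,0,0,0.007,-0.0005,0.0007,0,0,0,0,0.011,-0.0005,0.0007,0,0,0,0,0.011,-0.0005,0.0007,0]';python3 - <<'E'
from h import *
print(plan([.5857,-.0043,.118],down(np.radians(99.6))), pose()[2]['moment'])
E
```

```text
t: 8.02
eef_pos: [0.5867, -0.0043, 0.1211]
tool_rot: [0.705, -0.06, 0.704, 0.059]
ft_force: [-0.5, 0.0, 0.3]
gripper_width: 0.0151
(array([0.0002, 0.0008, 0.0016]), array([ 0.0031,  0.0002, -0.0009])) [-0.04290157 -0.02940059  0.03473438]
```

Forces near zero, 3 mm left. Pressing down until the shoulder seats.

```bash
python3 -m creep '[0,0,0,0.002,0,0,0,0,0,0,0.0035,0,0,0,0,0,0,0.005,0,0,0,0,0,0,0.006,0,0,0,0,0,0,0.006,0,0,0]'
```

```text
t: 8.65
eef_pos: [0.5868, -0.0043, 0.118]
tool_rot: [0.705, -0.06, 0.704, 0.059]
ft_force: [-10.8, 0.2, 21.4]
gripper_width: 0.0151
```

Seated at z = 0.118, exactly as predicted, with 21 N. Releasing with a light push, then rising.

```bash
python3 -m creep '[0,0,0,0.0005,0,-0.0005,0,0,0,0,0.0005,0,-0.0005,0.2,0,0,0,0,0,-0.0005,0.5,0,0,0,0,0,-0.0005,0.7,0,0,0,0,0,-0.0005,0.7,0,0,0,0,0,-0.0005,0.7]';python3 -m creep '[0,0,0,-0.02,0,0,0.7,0,0,0,-0.06,0,0,0.7,0,0,0,-0.11,0,0,0.7,0,0,0,-0.16,0,0,1,0,0,0,-0.16,0,0,1]'; python3 - <<'E'
from h import *
print(plan([.4895,-.31,.2],down(np.radians(79.6))))
s,_,W=cloud('scene');a=cv2.resize(s[170:290,250:390],None,fx=4,fy=4,interpolation=cv2.INTER_CUBIC)
cv2.imwrite('pics/seat.png',a[:,:,::-1])
E
```

```text
t: 9.4
eef_pos: [0.5862, -0.0043, 0.1179]
tool_rot: [0.705, -0.06, 0.704, 0.059]
ft_force: [0.4, 0.5, -0.0]
gripper_width: 0.0597
t: 10.02
eef_pos: [0.587, -0.0042, 0.2819]
tool_rot: [0.708, -0.061, 0.701, 0.058]
ft_force: [-0.1, -0.3, -1.1]
gripper_width: 0.0855
(array([0.3497, 0.01  , 0.0035]), array([ 0.0821, -0.2848, -0.148 ]))
```

View pics/seat.png

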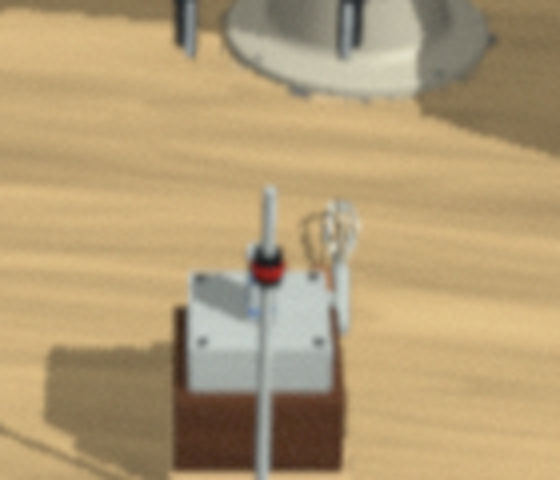

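The gauge stands upright and seated: its lower blue band is right at the plate, crop (255,312). The ring is undisturbed. On to the lens.

```bash
python3 -m creep '[0.05,0.01,0,0.01,-0.05,-0.026,1,0.1,0.01,0,0.025,-0.1,-0.052,1,0.16,0.01,0,0.04,-0.15,-0.078,1,0.22,0.01,0,0.06,-0.2,-0.104,1,0.28,0.01,0,0.07,-0.245,-0.127,1,0.35,0.01,0.0035,0.0821,-0.2848,-0.148,1,0.35,0.01,0.0035,0.0821,-0.2848,-0.148,1,0.35,0.01,0.0035,0.0821,-0.2848,-0.148,1]'; python3 - <<'E'
from h import *
for z in(.1,.031):print(plan([.4894,-.3093,z],down(np.radians(79.6))))
im,d,W=cloud('top')
f=im[265:310,180:230]  # stand free?
# gauge top at mill
v,u=np.mgrid[:480,:640];m=(abs(W[...,2]-.147)<.012)&(u>315)&(u<350)&(v>205)&(v<250)
P=W[m];print(m.sum(),P.mean(0),cv2.minAreaRect((P[:,:2]*1000).astype(np.float32)))
E
```

```text
t: 11.08
eef_pos: [0.4883, -0.309, 0.1965]
tool_rot: [0.702, 0.065, 0.706, -0.063]
ft_force: [0.2, -0.3, 0.6]
gripper_width: 0.0853
(array([ 0.0003, -0.0061, -0.0012]), array([ 0.0965, -0.0002,  0.0017]))
(array([ 0.0003, -0.0061, -0.0012]), array([ 0.1655, -0.0003,  0.0021]))
101 [ 0.58556348 -0.00289539  0.14520015] ((585.70751953125, -3.0184526443481445), (33.977989196777344, 16.025053024291992), 10.44630241394043)
```

The gauge top measures 145 mm. The same camera read it 2 mm low in its stand, so this is seated, at about (585.7,-3.0). Now the lens grasp.

```bash
python3 -m creep '[0,-0.006,-0.001,0.045,0,0.002,1,0,-0.006,-0.001,0.09,0,0.002,1,0,-0.006,-0.001,0.13,0,0.002,1,0,-0.006,-0.001,0.155,0,0.002,1,0,-0.006,-0.001,0.1655,0,0.002,1,0,-0.006,-0.001,0.1655,0,0.002,1]'; python3 -m creep '[0,0,0,0,0,0,0.5,0,0,0,0,0,0,0,0,0,0,0,0,0,0,0,0,0,0,0,0,0,0,0,0,0,0,0,0,0,0,0,0,0,0,0]' 80
python3 - <<'E'
from h import *
print(plan([.4894,-.3093,.13],down(np.radians(79.6))))
E
```

```text
t: 11.88
eef_pos: [0.4901, -0.3083, 0.0317]
tool_rot: [0.704, 0.063, 0.704, -0.063]
ft_force: [0.3, -0.4, 0.2]
gripper_width: 0.0856
t: 12.62
eef_pos: [0.4903, -0.3086, 0.0322]
tool_rot: [0.705, 0.063, 0.704, -0.064]
ft_force: [0.0, 0.4, 5.4]
gripper_width: 0.0122
(array([0.0022, 0.0013, 0.0009]), array([-0.0978, -0.0009, -0.0006]))
```

Handle held. Lift by 200 mm and measure the lens in the hand.

```bash
python3 -m creep '[0,0,0,-0.015,0,0,0,0,0,0,-0.05,0,0,0,0,0,0,-0.1,0,0,0,0,0,0,-0.15,0,0,0,0,0,0,-0.2,0,0,0,0,0,0,-0.2,0,0,0,0,0,0,-0.2,0,0,0]'; cat > lens.py <<'E'
from h import *
def meas(save=None):
    p,R,s=pose(); jaw=R.as_matrix()[:,1]; fw=R.as_matrix()[:,2]
    exp=p+.0842*fw-.0168*R.as_matrix()[:,0]
    print('TCP',p.round(4),'fw',fw.round(3),'jaw',jaw.round(3),'expected lens',exp.round(4),s['ft_force'],s['gripper_width'])
    for c in('top','scene'):
        im,d,W=cloud(c)
        L=robot.silhouettes(c,'lens')
        print(c,[(x['pixels'].sum(),round(x['confidence'],2)) for x in L[:2]])
        k=robot.get_calibration(c);Rc=np.array(k['R']);o=-Rc.T@k['t']
        if L:
            m=L[0]['pixels']; v,u=np.nonzero(m)
            rgb=im[v,u].astype(int);dark=rgb.max(1)<80
            dd=np.stack([(u-k['cx'])/k['fx'],(v-k['cy'])/k['fy'],np.ones(len(u))],1)@Rc
            X=o+dd*((exp[2]-o[2])/dd[:,2])[:,None]
            q=np.linalg.norm(X[:,:2]-exp[:2],axis=1)<.037
            a=(X[q][:,:2]*1000).astype(np.float32)
            if len(a)>5: print(' circle at exp z',cv2.minEnclosingCircle(a))
            P=W[v,u];ok=(np.linalg.norm(P-exp,axis=1)<.045)&np.isfinite(P[:,0])
            if ok.sum()>20:
                Q=P[ok];A=np.c_[Q[:,:2]-exp[:2],np.ones(len(Q))];co=np.linalg.lstsq(A,Q[:,2],rcond=None)[0]
                print(' plane slopes',co.round(3),'n',ok.sum(),'median z',np.median(Q[:,2]).round(4))
        if save and c=='scene':
            e=np.array(proj(c,exp)).astype(int);u0,v0=max(e[0]-60,0),max(e[1]-45,0)
            cv2.imwrite(f'pics/{save}.png',cv2.resize(im[v0:v0+90,u0:u0+120],None,fx=6,fy=6,interpolation=cv2.INTER_CUBIC)[:,:,::-1])
E
python3 -c "
from lens import *
meas('held')"
```

```text
t: 13.5
eef_pos: [0.4897, -0.3079, 0.2315]
tool_rot: [0.704, 0.063, 0.704, -0.063]
ft_force: [-0.6, -0.2, -0.8]
gripper_width: 0.0129
TCP [ 0.4897 -0.3079  0.2315] fw [ 0.984 -0.178  0.   ] jaw [0.178 0.984 0.   ] expected lens [ 0.5725 -0.3229  0.2483] [-0.57134781 -0.21069252 -0.80403131] 0.012936201523880895
top [(np.int64(394), 0.88)]
 circle at exp z ((575.982421875, -319.4501037597656), 32.233497619628906)
 plane slopes [0.026 0.013 0.249] n 363 median z 0.249
scene [(np.int64(396), 0.58), (np.int64(1107), 0.39)]
 circle at exp z ((571.3193359375, -323.1039733886719), 35.95646286010742)
 plane slopes [-0.062  0.009  0.252] n 338 median z 0.2525
```

View pics/held.png

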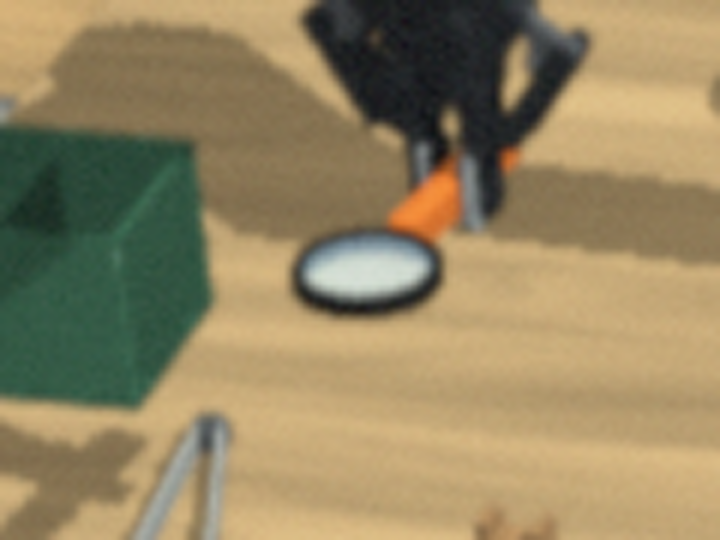

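The lens is held level in the hand: the rim ellipse at crop (368,270), the handle firm between the pads. Refining the ring height and checking for camera bias with references.

```bash
python3 - <<'E'
from h import *
S=np.load('scene0.npz');T=np.load('top0.npz');T2=cloud('top')
v,u=np.mgrid[:480,:640]
for n,D in(('scene',S),('top',T)):
    W=D['W'];m=(abs(W[...,0]-.5876)<.035)&(abs(W[...,1]+.0035)<.035)&(abs(W[...,2]-.107)<.006)
    t=(abs(W[...,0]-.6)<.03)&(abs(W[...,1]-.15)<.03)
    print(n,'plate z',np.nanmedian(W[m][:,2]),'table z',np.nanmedian(W[t][:,2]))
im=S['im'].astype(float);red=np.clip(im[...,0]-im[...,1:].max(-1),0,None)
sub=red[232:246,311:323];print(sub.astype(int))
c=robot.get_calibration('scene');R=np.array(c['R']);o=-R.T@c['t']
for col in(315,316,317,318):
    w=red[233:244,col];vv=(w*np.arange(233,244)).sum()/w.sum()
    d=R.T@np.array([(col-c['cx'])/c['fx'],(vv-c['cy'])/c['fy'],1]);s=(.696-o[0])/d[0];print(col,vv,(o+s*d).round(4))
print((S['W'][234:243,317]).round(4))
# lens rim in hand, dark pixels from the top
im=T2[0].astype(int);e=np.array(proj('top',[.5725,-.3229,.2483]));m=(im.max(-1)<75)&(np.hypot(u-e[0],v-e[1])<24)
m=cv2.morphologyEx(m.astype(np.uint8),cv2.MORPH_CLOSE,np.ones((3,3)))
cs,_=cv2.findContours(m,cv2.RETR_EXTERNAL,cv2.CHAIN_APPROX_NONE);k=max(cs,key=len);(cx,cy),r=cv2.minEnclosingCircle(k);print('rim px',cx,cy,r,'exp',e,m.sum(),cv2.fitEllipse(k))
c=robot.get_calibration('top');R=np.array(c['R']);o=-R.T@c['t'];d=R.T@np.array([(cx-c['cx'])/c['fx'],(cy-c['cy'])/c['fy'],1]);print((o+d*(.2483+.003-o[2])/d[2]).round(4))
E
```

```text
scene plate z 0.10934214507596532 table z -0.0017359012787825994
top plate z 0.10564099877544318 table z -0.0017086953233092892
[[ 27  23  21   9   2   0   0   0   6  18  25  26]
 [ 27  27  18   7   0   0   0   0   6  16  25  28]
 [ 30  31  21   8   0   0   0   0   3  19  30  30]
 [ 30  38  34  21   3   0   1   0  16  41  43  29]
 [ 30  41  57  52  37  32  27  35  55  62  49  33]
 [ 16  27  54  79  80  80  83  90  99  76  41  20]
 [  1   6  31  72  92 104 104 112 107  61  19   5]
 [  0   0   8  44  70  81  93  92  65  25   0   0]
 [  0   0   0   6  21  35  40  35  13   0   0   0]
 [  0   0   0   0   0   2   3   0   0   0   0   0]
 [  0   0   0   0   0   0   0   0   0   0   0   0]
 [  0   0   0   0   0   0   0   0   0   0   0   0]
 [  0   0   0   0   0   0   0   0   0   0   0   0]
 [  0   0   0   0   0   0   0   0   0   0   0   0]]
315 237.83168316831683 [0.696  0.0096 0.211 ]
316 238.03892215568862 [0.696  0.012  0.2106]
317 238.1196581196581 [0.696  0.0144 0.2107]
318 238.0054945054945 [0.696  0.0167 0.2113]
[[0.6925 0.0137 0.2199]
 [0.6908 0.0135 0.216 ]
 [0.6886 0.0133 0.2117]
 [0.6894 0.0135 0.2095]
 [0.692  0.0139 0.2083]
 [0.6942 0.0142 0.207 ]
 [0.6929 0.0141 0.2034]
 [0.6944 0.0144 0.2015]
 [0.6816 0.0129 0.19  ]]
rim px 480.5 237.0 20.88669776916504 exp [478.49416328 231.46220913] 357 ((476.1869201660156, 231.16128540039062), (23.403194427490234, 40.26219177246094), 42.746192932128906)
[ 0.5601 -0.3265  0.2513]
```

```bash
python3 - <<'E'
from h import *
print(plan([.5018,-.0035,.1927],down(np.radians(90))))
E
```

```text
(array([-0.1794, -0.0002, -0.0003]), array([ 0.0386,  0.3019, -0.0426]))
```

```bash
python3 -m creep '[-0.02,0,0,0,0.035,-0.005,0,-0.05,0,0,0.005,0.08,-0.011,0,-0.08,0,0,0.01,0.13,-0.018,0,-0.11,0,0,0.015,0.18,-0.025,0,-0.14,0,0,0.022,0.23,-0.032,0,-0.165,0,0,0.03,0.27,-0.038,0,-0.175,0,0,0.035,0.295,-0.0415,0,-0.1794,0,0,0.0386,0.3019,-0.0426,0]'; python3 -m creep '[0,0,0,0,0,0,0,0,0,0,0,0,0,0,0,0,0,0,0,0,0]'
python3 - <<'E'
from lens import *
meas()
print(plan([.5018,-.0035,.1927],down(np.radians(90))))
a,_,_=cloud('top');b,_,_=cloud('scene');np.savez('fin.npz',a=a,b=b)
can=np.zeros((480,800,3),np.uint8)
can[:,:400]=cv2.resize(a[180:276,295:375],(400,480),interpolation=cv2.INTER_CUBIC);can[:,400:]=cv2.resize(b[190:286,275:355],(400,480),interpolation=cv2.INTER_CUBIC)
cv2.imwrite('pics/place.png',can[:,:,::-1])
E
```

```text
t: 14.75
eef_pos: [0.5016, -0.0023, 0.1922]
tool_rot: [0.707, -0.001, 0.707, 0.001]
ft_force: [0.1, -0.0, -1.4]
gripper_width: 0.0124
t: 15.12
eef_pos: [0.5017, -0.0031, 0.1923]
tool_rot: [0.707, -0.0, 0.707, 0.0]
ft_force: [-0.3, -0.7, -1.1]
gripper_width: 0.0126
TCP [ 0.5017 -0.0031  0.1923] fw [ 1.     0.001 -0.001] jaw [-0.001  1.     0.   ] expected lens [ 0.5859 -0.003   0.2091] [-0.33591731 -0.74964074 -1.08227335] 0.012582595712697302
top [(np.int64(729), 0.74), (np.int64(424), 0.65)]
scene []
(array([ 0.0015, -0.0009, -0.0005]), array([-0.0004, -0.0009,  0.0002]))
```

View pics/place.png

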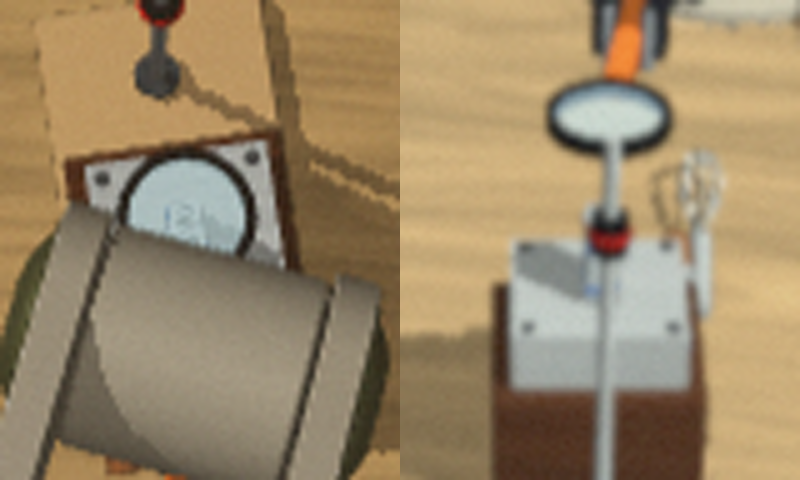

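Left (top view): the glass is over the gauge's scale, at crop (188,210), with the wrist hiding the lower half. Right (scene): the rim ellipse is at crop (608,117), level, above the gauge. Fitting the rim against its projected model in both views.

```bash
cat > fit.py <<'E'
from h import *
from scipy.optimize import least_squares
def fit(a,b,exp):
    th=np.linspace(0,2*np.pi,361)[:-1]
    def outline(cam,c,sl):
        pts=[proj(cam,[c[0]+.032*np.cos(t),c[1]+.032*np.sin(t),c[2]+z+sl[0]*.032*np.cos(t)+sl[1]*.032*np.sin(t)]) for t in th[::6] for z in(-.005,.005)]
        return cv2.convexHull(np.array(pts,np.float32))
    v,u=np.mgrid[:480,:640]
    def edges(im,cam):
        # outer dark edge along rays from centre, subpixel at half level
        g=cv2.cvtColor(im,cv2.COLOR_RGB2GRAY).astype(np.float32);c0=np.array(proj(cam,exp));H=outline(cam,exp,(0,0)).reshape(-1,2);out=[]
        for t in th[::5]:
            d=np.array([np.cos(t),np.sin(t)])
            L=next(r for r in np.arange(3,60,.1) if cv2.pointPolygonTest(H,(c0+r*d).astype(np.float32).tolist(),False)<0)
            rr=np.arange(max(L-6,0),L+6,.1);q=(c0+rr[:,None]*d).astype(np.float32)
            s=cv2.remap(g,q[:,0].copy(),q[:,1].copy(),cv2.INTER_LINEAR).ravel();i=s.argmin()
            if s[i]>75: continue
            o=s[i:min(i+40,len(s))];
            if o.max()-s[i]<40: continue
            lvl=(s[i]+np.median(s[min(i+25,len(s)-5):]))/2;j=np.argmax(o>lvl)
            if j: out.append(q[i+j])
        return np.array(out)
    E={c:edges(im,c) for c,im in(('top',a),('scene',b))}
    # exclude occluders: keep top edges only on the far (upper) side
    E['top']=E['top'][E['top'][:,1]<proj('top',exp)[1]-2] if len(E['top']) else E['top']
    for c,e in E.items(): 
        H=outline(c,exp,(0,0));r=np.array([cv2.pointPolygonTest(H,p.tolist(),True) for p in e]);print(c,len(e),'resid px',r.round(1))
    def cost(x,cams,free):
        full=np.r_[exp,0,0];full[free]=full[free]+x
        return np.concatenate([[cv2.pointPolygonTest(outline(c,full[:3],full[3:]),p.tolist(),True) for p in E[c]] for c in cams])
    for cams,free in((['top'],[0,1]),(['scene'],[1,2]),(['scene'],[1,2,3,4]),(['top','scene'],[0,1,2])):
        s=least_squares(cost,np.zeros(len(free)),args=(cams,free),loss='soft_l1',f_scale=.5,diff_step=1e-3,x_scale=.01)
        print(cams,free,'offset',(s.x*1000).round(1),'cost',s.cost.round(2))
E
python3 - <<'E'
from fit import *
F=np.load('fin.npz');fit(F['a'],F['b'],np.array([.5859,-.003,.2091]))
g=cv2.cvtColor(F['a'],cv2.COLOR_RGB2GRAY)
# magnified scale
E
```

```text
top 32 resid px [-0.9 -0.8 -0.9 -0.3 -0.7 -0.7 -0.5 -0.2 -0.3 -2.9 -2.5 -1.9 -1.8 -1.6
 -1.3 -1.4 -1.4 -1.9 -2.3 -0.3  0.3  0.6  0.8  0.5  0.7  0.8  0.6  0.8
  0.8  0.9  1.5  1.7]
scene 31 resid px [-0.4 -0.2  0.3  0.5  0.6  0.8  0.9  1.   1.2  1.2  1.3  0.9  0.8  0.9
  1.1  1.3  1.3  1.2  1.1  1.2  1.2  1.2  1.2  1.1  1.2  1.   0.8  0.5
  0.5  0.1 -0.4]Traceback (most recent call last):
  File "<stdin>", line 2, in <module>
  File "fit.py", line 32, in fit
    s=least_squares(cost,np.zeros(len(free)),args=(cams,free),loss='soft_l1',f_scale=.5,diff_step=1e-3,x_scale=.01)
    return func(*args, **kwargs)
    vector_fun = VectorFunction(
        fun_wrapped,
    ...<6 lines>...
        workers=workers
    )
    self._update_fun()
    ~~~~~~~~~~~~~~~~^^
    self.f = self.fun_wrapped(xp_copy(self.x))
             ~~~~~~~~~~~~~~~~^^^^^^^^^^^^^^^^^
    return np.atleast_1d(self.fun(x))
                         ~~~~~~~~^^^
    return self.f(x, *self.args, **self.kwargs)
           ~~~~~~^^^^^^^^^^^^^^^^^^^^^^^^^^^^^^
  File "fit.py", line 30, in cost
    return np.concatenate([[cv2.pointPolygonTest(outline(c,full[:3],full[3:]),p.tolist(),True) for p in E[c]] for c in cams])
                                                 ~~~~~~~^^^^^^^^^^^^^^^^^^^^^
  File "fit.py", line 6, in outline
    pts=[proj(cam,[c[0]+.032*np.cos(t),c[1]+.032*np.sin(t),c[2]+z+sl[0]*.032*np.cos(t)+sl[1]*.032*np.sin(t)]) for t in th[::6] for z in(-.005,.005)]
         ~~~~^^^^^^^^^^^^^^^^^^^^^^^^^^^^^^^^^^^^^^^^^^^^^^^^^^^^^^^^^^^^^^^^^^^^^^^^^^^^^^^^^^^^^^^^^^^^^^^^
  File "h.py", line 11, in proj
    c=robot.get_calibration(cam); p=np.array(c['R'])@np.array(X)+np.array(c['t'])
ValueError: time passes only in moves, steps and waits
```

```bash
sed -i 's/^from bench import robot/from bench import robot\nCAL={c:robot.get_calibration(c) for c in("top","scene")}/; s/^    c=robot.get_calibration(cam); p=/    c=CAL[cam]; p=/' h.py
sed -i 's/^from scipy.optimize.*/from scipy.optimize import minimize/; s/^        s=least_squares.*/        s=minimize(lambda x:np.sum(np.sqrt(1+4*cost(x\/1000,cams,free)**2)-1),np.zeros(len(free)),method="Nelder-Mead",options=dict(initial_simplex=np.vstack([np.zeros(len(free)),np.diag([20. if k>2 else 3. for k in free])]),xatol=.1,fatol=.01,maxfev=150))/; s/(s.x\*1000).round(1),.cost.,s.cost.round(2)/s.x.round(1),"cost",round(s.fun,2)/' fit.py
python3 - <<'E'
from fit import *
F=np.load('fin.npz');fit(F['a'],F['b'],np.array([.5859,-.003,.2091]))
E
```

```text
top 32 resid px [-0.9 -0.8 -0.9 -0.3 -0.7 -0.7 -0.5 -0.2 -0.3 -2.9 -2.5 -1.9 -1.8 -1.6
 -1.3 -1.4 -1.4 -1.9 -2.3 -0.3  0.3  0.6  0.8  0.5  0.7  0.8  0.6  0.8
  0.8  0.9  1.5  1.7]
scene 31 resid px [-0.4 -0.2  0.3  0.5  0.6  0.8  0.9  1.   1.2  1.2  1.3  0.9  0.8  0.9
  1.1  1.3  1.3  1.2  1.1  1.2  1.2  1.2  1.2  1.1  1.2  1.   0.8  0.5
  0.5  0.1 -0.4]
['top'] [0, 1] offset [1.7 2.7] cost 23.81
['scene'] [1, 2] offset [0.8 3.5] cost 1.43
['scene'] [1, 2, 3, 4] offset [  1.1   5.  -56.8  18.4] cost 0.82
['top', 'scene'] [0, 1, 2] offset [0.9 1.7 4.1] cost 30.81
```

```bash
cat > ridge.py <<'E'
from h import *
from scipy.optimize import least_squares
def ridge(im,cam,exp,r0,r1):
    g=cv2.cvtColor(im,cv2.COLOR_RGB2GRAY).astype(np.float32);out=[]
    for t in np.radians(np.arange(0,360,5)):
        f=np.array([proj(cam,exp+np.array([r*np.cos(t),r*np.sin(t),.004])) for r in np.arange(r0,r1,.0003)],np.float32)
        s=cv2.remap(g,f[:,0].copy(),f[:,1].copy(),cv2.INTER_CUBIC).ravel();i=s.argmin()
        if s[i]<70 and 3<i<len(s)-4 and s[:i].max()-s[i]>50:
            w=np.clip(s[i]+25-s,0,None);w[:max(0,i-12)]=0;w[i+13:]=0;rr=(w*np.arange(r0,r1,.0003)[:len(w)]).sum()/w.sum();out.append((np.degrees(t),rr))
    o=np.array(out);x=o[:,1]*np.cos(np.radians(o[:,0]));y=o[:,1]*np.sin(np.radians(o[:,0]))
    s=least_squares(lambda p:np.hypot(x-p[0],y-p[1])-p[2],[0,0,.03],loss='soft_l1',f_scale=.0005)
    print(cam,len(o),'centre offset mm',(s.x*1000).round(2),'rms',(1000*np.sqrt(np.mean(s.fun**2))).round(2),'angles',o[::4,0])
def check(a,b,exp): ridge(a,'top',exp,.02,.042); ridge(b,'scene',exp,.02,.042)
E
python3 - <<'E'
from ridge import *
F=np.load('fin.npz');check(F['a'],F['b'],np.array([.5859,-.003,.2091]))
T=np.load('top0.npz')['im'];S=np.load('scene0.npz')['im'];print('start, lens on its rest:')
check(T,S,np.array([.573,-.3246,.049]))
# plate's front top edge in scene: brightness step along mill -x..+x lines
g=cv2.cvtColor(S,cv2.COLOR_RGB2GRAY).astype(float);a=np.radians(9.8);c=np.array([.5863,-.0038]);ex=np.array([np.cos(a),np.sin(a)]);ey=np.array([-ex[1],ex[0]])
for k in(-.03,-.02,.02,.03):
    for nm,lo,hi,e in(('far',-.06,-.03,-.045),('near',.03,.06,.045)):
        r=np.arange(lo,hi,.0005);f=np.array([proj('scene',[*(c+x*ex+k*ey),.107]) for x in r],np.float32)
        s=cv2.remap(g.astype(np.float32),f[:,0].copy(),f[:,1].copy(),cv2.INTER_LINEAR).ravel();i=np.abs(np.gradient(cv2.GaussianBlur(s[None],(9,1),2).ravel())).argmax();print(nm,k,'edge at',round(r[i]*1000,1),'should be',e*1000)
E
```

```text
top 47 centre offset mm [ 0.85  2.18 29.15] rms 1.53 angles [  0.  20.  40.  60.  80. 100. 245. 265. 285. 305. 325. 345.]
scene 30 centre offset mm [ 4.09  1.12 28.84] rms 0.45 angles [  0.  40.  60.  80. 290. 310. 330. 350.]
start, lens on its rest:
top 72 centre offset mm [-0.39 -0.31 29.5 ] rms 0.44 angles [  0.  20.  40.  60.  80. 100. 120. 140. 160. 180. 200. 220. 240. 260.
 280. 300. 320. 340.]
scene 34 centre offset mm [ 2.51 -1.74 29.09] rms 0.21 angles [  0.  20.  40.  60.  80. 100. 310. 330. 350.]
far -0.03 edge at -52.0 should be -45.0
near -0.03 edge at 43.0 should be 45.0
far -0.02 edge at -48.5 should be -45.0
near -0.02 edge at 43.0 should be 45.0
far 0.02 edge at -49.0 should be -45.0
near 0.02 edge at 43.0 should be 45.0
far 0.03 edge at -54.5 should be -45.0
near 0.03 edge at 43.0 should be 45.0
```

Relative to the gauge's top in the same view, the lens is about 2 mm too far in +y. The ring works out at about 0.207 m after allowing for the scene camera reading about 2 mm high. I'll correct by a small shift, then check level against the depth plane measured on the rest, where the lens was level by definition.

```bash
python3 -m creep '[0.001,-0.0005,0,0.001,-0.001,0,0,0.0015,-0.0009,-0.0005,0.0018,-0.0017,0,0,0.0015,-0.0009,-0.0005,0.0018,-0.0017,0,0,0.0015,-0.0009,-0.0005,0.0018,-0.0017,0,0,0.0015,-0.0009,-0.0005,0.0018,-0.0017,0,0,0.0015,-0.0009,-0.0005,0.0018,-0.0017,0,0]'
python3 - <<'E'
from ridge import *
p,R,s=pose();M=R.as_matrix();exp=p+.0842*M[:,2]-.0168*M[:,0];print('lens',exp.round(4),M[:,0].round(4),np.abs(s['joint_velocities']).max())
now={};start={}
for c in('top','scene'):
    im,_,W=cloud(c);now[c]=(im,W);Z=np.load(c+'0.npz');start[c]=(Z['im'],Z['W'])
check(now['top'][0],now['scene'][0],exp)
for n,D,e in(('start',start,np.array([.573,-.3246,.049])),('now',now,exp)):
    for c in D:
        W=D[c][1];m=(np.hypot(W[...,0]-e[0],W[...,1]-e[1])<.027)&(abs(W[...,2]-e[2])<.012)
        Q=W[m];A=np.c_[Q[:,:2]-e[:2],np.ones(len(Q))];k=np.linalg.lstsq(A,Q[:,2]-e[2],rcond=None)[0];print(n,c,m.sum(),'slopes',k[:2].round(3),'dz mm',(k[2]*1000).round(1))
W=now['scene'][1];im=now['scene'][0].astype(int);r=(im[...,0]-im[...,1:].max(-1));v=np.argwhere(r[232:246,311:323]>70);print('ring rows now',v.mean(0)+[232,311])
r0=start['scene'][0].astype(int);r0=r0[...,0]-r0[...,1:].max(-1);print('start',np.argwhere(r0[232:246,311:323]>70).mean(0)+[232,311])
a,b=now['top'][0],now['scene'][0];can=np.zeros((480,800,3),np.uint8)
can[:,:400]=cv2.resize(a[180:276,295:375],(400,480),interpolation=cv2.INTER_CUBIC);can[:,400:]=cv2.resize(b[190:286,275:355],(400,480),interpolation=cv2.INTER_CUBIC)
cv2.imwrite('pics/end.png',can[:,:,::-1])
E
```

```text
t: 16.18
eef_pos: [0.5016, -0.0042, 0.1905]
tool_rot: [0.707, -0.0, 0.707, 0.0]
ft_force: [0.5, -0.6, -0.4]
gripper_width: 0.0128
lens [ 0.5858 -0.0041  0.2073] [ 0. -0. -1.] 0.0020950916863824868
top 48 centre offset mm [ 0.29  1.75 29.51] rms 3.25 angles [  0.  20.  40.  60.  80. 100. 240. 260. 280. 300. 320. 340.]
scene 32 centre offset mm [ 3.91  0.51 28.93] rms 0.51 angles [  0.  35.  55.  75.  95. 300. 320. 340.]
start top 352 slopes [0.01  0.018] dz mm 0.9
start scene 203 slopes [-0.129 -0.038] dz mm 3.7
now top 317 slopes [ 0.007 -0.013] dz mm 0.5
now scene 179 slopes [-0.01  -0.005] dz mm 4.7
ring rows now [237.88888889 316.83333333]
start [237.75   316.8125]
```

View pics/end.png

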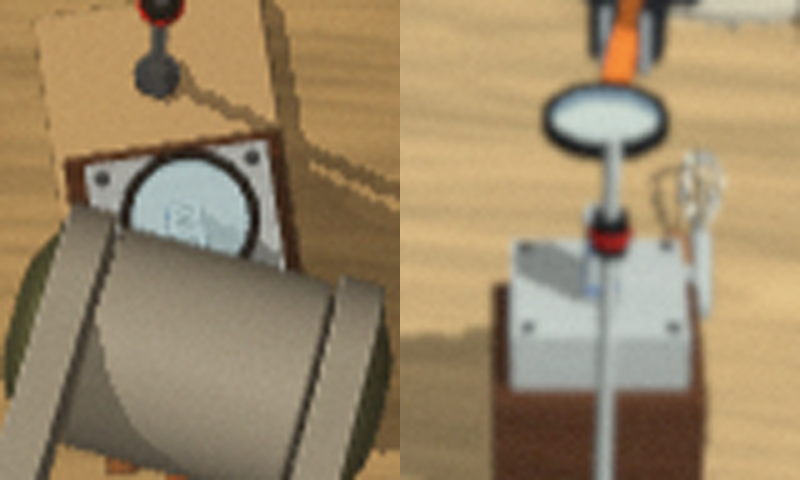

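The end picture shows the rim centred round the scale at crop (188,213), level, above the gauge and clear of the post. The ring hasn't moved (row 237.9 against 237.75 at the start). Handing in.

```bash
python3 -c "
from bench import robot
print(robot.job_done())"
```

```text
the job is handed in; nothing more can be done
None
```

I pushed the gauge into the mill's slot until its shoulder sat on the plate and let go of it. Then I picked up the lens and handed the job in at 16 s, still holding it over the gauge's scale.

- **Gauge:** it caught on the slot's edge about 5 mm in, and a 2 mm shift towards the robot freed it. It seated at the predicted height with about 21 N. After release its top measured 145 mm against a nominal 147 mm; that camera had read it 2 mm low in its stand as well.
- **Lens centring:** the centre is within about 1 mm of the scale's centre, both in the top view and by the arm's own position. The wrist hid half the rim from the top camera, so that circle fit was rough (rms 3 mm).
- **Lens level:** the final depth planes gave slopes under 0.015 in both views. An earlier scene fit had suggested a tilt of about 0.06. I discounted it because the scene camera showed a similar slope while the lens lay level on its rest.
- **Lens height:** the glass is at 207.3 mm and I put the ring at about 207 mm. This is the least certain check. The raw scene reading was 209–211 mm, and I took off 2–3 mm because that camera reads high, so the match is good to perhaps ±2 mm.
- **Steadiness and surroundings:** the arm was still, and the wrist force was under 1 N, so nothing suggested contact. The red ring stayed within 0.2 pixel of where it started. I didn't measure the other kitchen things again, but no move went near them.

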